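# Pick the repair kit into the caddy

## Task

Pick the repair kit into the blue caddy: the brass nut into the green tray, the bearing with the black seal into the yellow tray, the black levelling foot into the red tray and the blue coil into the white tray, each upright as it stood and flat on the tray's floor, set down and not dropped from a height. Leave the silver nut and the bearing with the orange seal where they lie.

Things in the scene. Friction and masses are not known exactly. Their poses are not given: they have to be found in the camera images.
- nut_brass_mid (a point): The kit's nut: a brass (yellow metal) hexagon nut lying flat, 46 mm across flats (53 mm across corners), 24 mm high, with a wide hole through the middle. Point: its centre, 12 mm above its underside; z is up along the hole, y is square to one pair of flats (a pair of flats every 60 degrees). About 220 g. Goes into the green tray.
- bearing_black_mid (a point): The kit's bearing: a ball bearing with a BLACK seal ring on its face, lying flat, a disc 47 mm in diameter and 21 mm high, steel outside. Point: its centre, 10.5 mm above its underside; z is up along its axis. About 150 g. Goes into the yellow tray.
- foot_mid (a point): The kit's levelling foot, standing upright: a black round base 50 mm in diameter, tapering up to 16 mm height, with an upright steel stud, 12 mm in diameter, up to 55 mm above the underside. Point: on the stud, half-way up, 27.5 mm above the underside; z is up along the stud. About 90 g. Goes into the red tray.
- coil_mid (a point): The kit's solenoid coil: a bright-blue block 36 x 36 mm, 38 mm high, with a steel disc on top and a small grey plug 20 mm wide that sticks out 14 mm from its +x face, 4 to 24 mm above the underside. Point: centre of the blue block, 19 mm above its underside; x points to the plug, y is square to the two plain sides, z is up. About 140 g. Goes into the white tray.
- nut_steel_mid (a point): Look-alike that stays where it is: a silver steel hexagon nut lying flat, 46 mm across flats (53 mm across corners), 24 mm high, with a wide hole through the middle. Point: its centre, 12 mm above its underside; z is up along the hole, y is square to one pair of flats (a pair of flats every 60 degrees). 
- bearing_orange_mid (a point): Look-alike that stays where it is: a ball bearing with an ORANGE seal ring on its face, lying flat, a disc 47 mm in diameter and 21 mm high, steel outside. Point: its centre, 10.5 mm above its underside; z is up along its axis. 
- insert_green_in (a point): Green square tray, one of four fixed two by two, 100 mm between centres, in the flat dark-blue caddy (212 mm square, fixed; its wall is no higher than the trays). 90 x 90 mm outside, 84 x 84 mm inside; the rim is 8 mm above the inner floor. Point: centre of the inner floor, 7 mm above the table; x, y are square to the walls, z up. Takes the brass nut.
- insert_yellow_in (a point): Yellow square tray, one of four fixed two by two, 100 mm between centres, in the flat dark-blue caddy (212 mm square, fixed; its wall is no higher than the trays). 90 x 90 mm outside, 84 x 84 mm inside; the rim is 8 mm above the inner floor. Point: centre of the inner floor, 7 mm above the table; x, y are square to the walls, z up. Takes the black-sealed bearing.
- insert_red_in (a point): Red square tray, one of four fixed two by two, 100 mm between centres, in the flat dark-blue caddy (212 mm square, fixed; its wall is no higher than the trays). 90 x 90 mm outside, 84 x 84 mm inside; the rim is 8 mm above the inner floor. Point: centre of the inner floor, 7 mm above the table; x, y are square to the walls, z up. Takes the levelling foot.
- insert_white_in (a point): White square tray, one of four fixed two by two, 100 mm between centres, in the flat dark-blue caddy (212 mm square, fixed; its wall is no higher than the trays). 90 x 90 mm outside, 84 x 84 mm inside; the rim is 8 mm above the inner floor. Point: centre of the inner floor, 7 mm above the table; x, y are square to the walls, z up. Takes the blue coil.
Not all that is in view belongs to the job. Of the things shaped like the part that bears insert_green_in, the green one is meant.

How it is judged:
At the end, for the whole second after the job is handed in: Each of the four parts stands upright (within 7 degrees) and flat on the floor of its own tray, its centre within 26 mm of the tray's centre along both sides, released and at rest; the silver nut and the orange-sealed bearing are within 20 mm of their start (x of nut_brass_mid in the frame of insert_green_in between -0.026 and 0.026 m and y of nut_brass_mid in the frame of insert_green_in between -0.026 and 0.026 m and z of nut_brass_mid in the frame of insert_green_in between 0.006 and 0.016 m and angle between each of nut_brass_mid, bearing_black_mid, foot_mid, coil_mid's own z axis and vertical below 0.12 rad and linear speed of each of nut_brass, bearing_black, foot, coil below 0.02 m/s and x of bearing_black_mid in the frame of insert_yellow_in between -0.026 and 0.026 m and y of bearing_black_mid in the frame of insert_yellow_in between -0.026 and 0.026 m and z of bearing_black_mid in the frame of insert_yellow_in between 0.0045 and 0.0145 m and x of foot_mid in the frame of insert_red_in between -0.026 and 0.026 m and y of foot_mid in the frame of insert_red_in between -0.026 and 0.026 m and z of foot_mid in the frame of insert_red_in between 0.0215 and 0.0315 m and x of coil_mid in the frame of insert_white_in between -0.026 and 0.026 m and y of coil_mid in the frame of insert_white_in between -0.026 and 0.026 m and z of coil_mid in the frame of insert_white_in between 0.013 and 0.023 m and distance of each of nut_steel_mid, bearing_orange_mid from where it was at the start of the episode below 0.02 m); the robot touches nothing.
It fails at once if the silver nut (a look-alike) is moved by more than 20 mm (distance of nut_steel_mid from where it was at the start of the episode above 0.02 m).
It fails at once if the orange-sealed bearing (a look-alike) is moved by more than 20 mm (distance of bearing_orange_mid from where it was at the start of the episode above 0.02 m).
It fails at once if a part of the kit is let go more than about 70 mm above the table ((height (world z) of nut_brass_mid above 0.087 m and contact force between nut_brass and the fingers below 0.01 N) or (height (world z) of bearing_black_mid above 0.0855 m and contact force between bearing_black and the fingers below 0.01 N) or (height (world z) of foot_mid above 0.1025 m and contact force between foot and the fingers below 0.01 N) or (height (world z) of coil_mid above 0.094 m and contact force between coil and the fingers below 0.01 N)).
It also fails if it takes over 109 s, if anything falls off the work surface, if the arm or the gripper's body presses on something with over 40 N, if the wrist force passes 120 N, or if a joint passes its speed limit or range.

## Robot

A 6-joint arm with a two-finger parallel gripper is mounted at the origin on the work surface. World frame = base frame: x ahead of the robot, y to its left, z up, the work surface at z = 0. Lengths are in m, angles in rad, forces in N, time in s.
With the tool pointing down it reaches from about 0.425 to 0.925 m from the base axis. Payload 12.5 kg.
Tool frame: the origin (TCP) lies midway between the tips of the shut fingers; the grasp point (between the pads) lies 19 mm behind it (manip.pinch_z is the distance from the TCP to the grasp point, in m); z points along the fingers, y is the line along which they close (so a half turn about z gives the same grasp; the last joint's range is limited). The gripper opens to 85 mm and grips with 20 to 120 N. Pads are 22 mm wide; open, the fingers measure 114 mm over their backs; the gripper's body (76 mm by 85 mm) begins 54 mm behind the grasp point. The pads swing forward as they close: fully open they stand 13 mm farther back than shut.
Start: joints at [1.192, 0.491, 1.559, -0, 1.092, -0.106], TCP at [0.168, 0.602, 0.231] pointing down, gripper open.
Joint ranges: [-3.1, 3.1], [-0.84, 2.19], [0.05, 2.79], [-1.13, 4.28], [0.06, 2.93], [-2.69, 2.69]. Speed limits (rad/s): [2.22, 2.22, 2.79, 3.14, 3.14, 3.14].

## Interface

Orientations are given as a unit quaternion [x, y, z, w].
In Python, from station import manip gives the robot as it stands.
- The arm moves only by the tool servo_tool, never from a script. Its argument "rows" is a list that holds one entry, the list of rows, each a list of 5 numbers: the gripper's target within -1 to 1 (fully open at 1, half-way at 0, shut at -1), then the shift along the tool's x, y, z in m, then the turn about the tool's z in rad. A call has 1 to 8 rows; each row is the pose to reach, as a shift and turn from the pose commanded when the call began, along the tool's axes at that moment; what a row does not reach only later rows make up. A row lasts 1/8 s, in which the tool goes at most 62.5 mm and 10.7 degrees, less where a joint would pass 70% of its speed; a pose out of reach is approached as far as the arm can. A call with a gripper value outside its range is refused whole. The fingers move at their own pace and stop on an object; the grip force is fixed at half the most. Time passes only in rows, so rows that repeat a pose let the fingers close. It gives the time, the measured TCP pose, the force, the opening and the grip force at its end, in the units of the state.
- manip.state(): the state, without advancing time (a new reading comes with each control period).
- manip.capture(name): name is "scene" or "side" or "wrist"; returns a dict with "color" (420x560x3 uint8, red, green, blue), "vertical_fov" (degrees; the focal length in pixels is half the picture's height over the tangent of half this angle, whatever the lens; pixels are square), "cx", "cy" (the principal point, pixels), "xyz" and "attitude" of the camera in the world. Camera axes: x right, y up, looking along -z (the intrinsics and any distortion apply to the point x, -y, -z); pixel columns grow to the right and rows downward; lengths in m; the calibration is good to about 2 mm. A picture is of the moment at which its call begins. There is no depth.
- manip.sign_off(): hands the job in; it is judged then, once.
The state is a dict: "clock": time; "joints": joint angles; "qd": joint speeds; "joint_efforts": joint torques, N m; "tcp_pos": TCP position; "tcp_rot": TCP orientation; "wrist_force": force on the tool from outside, world axes, zero at the start; "wrist_torque": the same for the moment, N m; "opening": opening from 0.0 (shut) to 1.0 (fully open); "finger_force": force on a finger pad.
Only numpy, scipy, OpenCV 4.12 (cv2) and the standard library are available. Lean on these libraries where they do the work, as an engineer would, in place of code of your own. Each camera call takes 0.05 s, during which the arm holds its last target. There are 200 camera calls.

## Working session

There is one attempt and no reset: what is moved stays moved. The work goes in short steps, Python scripts to look and compute and a tool call to move; the robot and the scene stay as the last step left them, time stands still between calls to the robot, and variables do not carry over. Pictures are saved under pics/ and viewed, at most 14 in all, crops included, and the job is handed in when it is done.

Besides the shell and the picture viewer there is one more tool, called after "Emit:" by a JSON object that holds its "method" and its "body". servo_tool: Moves the arm, as the interface text tells. Its arguments: {"type":"object","properties":{"rows":{"type":"array","items":{"type":"array","items":{"type":"array","items":{"type":"number"}}}}},"required":["rows"]}

```bash
ls; mkdir -p pics
cat > h.py <<'E'
import numpy as np, cv2
from station import manip
from scipy.spatial.transform import Rotation as R
def cap(n,save=None):
    c=manip.capture(n)
    if save: cv2.imwrite(save,c["color"][:,:,::-1])
    return c
def ray(c,u,v):
    h=c["color"].shape[0]; f=h/2/np.tan(np.radians(c["vertical_fov"])/2)
    d=np.array([(u-c["cx"])/f,-(v-c["cy"])/f,-1.0])
    return np.array(c["xyz"]),R.from_quat(c["attitude"]).apply(d)
def onz(c,u,v,z):
    p,d=ray(c,u,v); return p+d*(z-p[2])/d[2]
E
python3 - <<'E'
from h import *
for n in ("scene","side","wrist"):
    c=cap(n,f"pics/{n}0.png"); print(n,{k:v for k,v in c.items() if k!="color"})
print(manip.state())
a=[cv2.imread(f"pics/{n}0.png") for n in ("scene","side")]
E
```

```text
pics
scene {'vertical_fov': 49.24033482574071, 'cx': 276.13504224586154, 'cy': 207.13621585999653, 'xyz': array([ 1.05830665, -0.10092325,  0.88870515]), 'attitude': array([0.24513706, 0.19073307, 0.58976139, 0.74545974])}
side {'vertical_fov': 50.54795955748715, 'cx': 282.07820180782767, 'cy': 209.8050790065534, 'xyz': array([ 0.06070834, -0.89250228,  0.9209364 ]), 'attitude': array([ 0.4056505 , -0.07869902, -0.18916217,  0.89077034])}
wrist {'vertical_fov': 65.39720839906079, 'cx': 280.7967583846564, 'cy': 205.9981490930344, 'xyz': array([0.09957687, 0.6211609 , 0.37348322]), 'attitude': array([-0.11469772, -0.08662833,  0.59818772,  0.78835995])}
{'clock': 0.15, 'joints': array([ 1.19239826e+00,  4.91397202e-01,  1.55925673e+00, -2.40225130e-05,
        1.09169539e+00, -1.05622934e-01]), 'qd': array([ 0.00038019, -0.00135696, -0.00171575, -0.00081491,  0.00059734,
        0.00031818]), 'joint_efforts': array([ 6.78635661e-04, -6.18705010e+01, -2.61693013e+01, -1.51354675e-04,
        3.26115274e-03,  8.56903029e-06]), 'tcp_pos': array([0.1683241 , 0.60176383, 0.23089499]), 'tcp_rot': array([ 1.35959623e-01,  9.90714307e-01, -3.69859848e-04, -8.03227149e-05]), 'wrist_force': array([0.78427862, 0.49463796, 0.30649   ]), 'wrist_torque': array([0.02282216, 0.03311867, 0.00793685]), 'finger_force': 0.0, 'opening': 0.9992248391158678}
```

View pics/scene0.png

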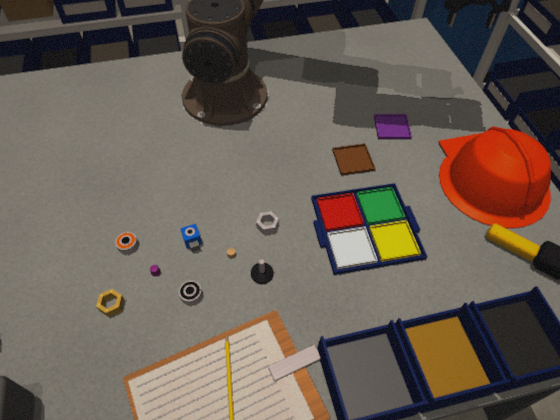

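View pics/side0.png

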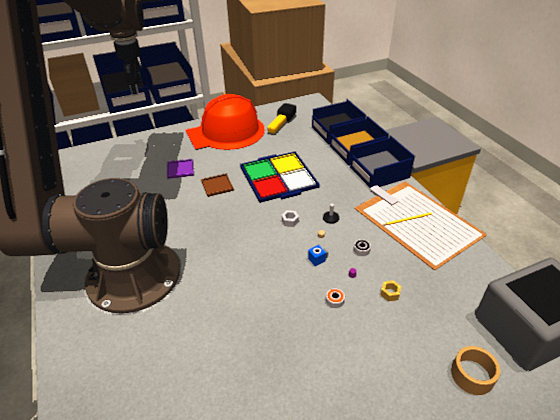

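View pics/wrist0.png

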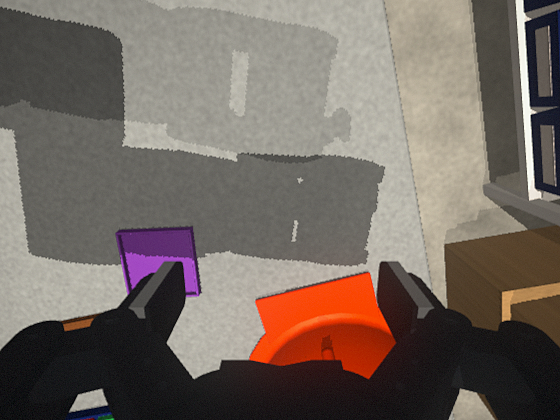

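The pictures show the scene clearly.

In the scene camera, as (column,row):
- brass nut (110,302)
- steel nut (267,221)
- orange bearing (126,242)
- black bearing (190,292)
- foot (262,272)
- coil (191,237), with the plug below or to the right of it
- trays: red (340,211), green (381,205), white (352,247), yellow (396,240)

In the side camera:
- brass nut (391,291)
- steel nut (290,217)
- orange bearing (335,297)
- black bearing (362,247)
- foot (331,213)
- coil (317,255)

The wrist view shows only clutter.

```bash
cat > m1.py <<'E'
from h import *
S=cap("scene"); D=cap("side")
def tri(a,b):
    p,d=ray(S,*a);q,e=ray(D,*b); d/=np.linalg.norm(d);e/=np.linalg.norm(e)
    A=np.stack([d,-e],1); t=np.linalg.lstsq(A,q-p,rcond=None)[0]
    x,y=p+d*t[0],q+e*t[1]; return (x+y)/2,np.linalg.norm(x-y)
rng=dict(red=([0,150,60],[8,255,255]),green=([50,120,40],[80,255,255]),yellow=([25,150,120],[33,255,255]),
 brass=([18,90,60],[32,255,255]),blue=([104,150,60],[116,255,255]),orange=([4,150,80],[16,255,255]))
def mask(c,k,roi):
    u0,v0,u1,v1=roi; h=cv2.cvtColor(c["color"],cv2.COLOR_RGB2HSV)
    m=cv2.inRange(h,np.array(rng[k][0]),np.array(rng[k][1])); z=np.zeros_like(m); z[v0:v1,u0:u1]=m[v0:v1,u0:u1]; return z
def box(m): # largest contour
    cs,_=cv2.findContours(m,cv2.RETR_EXTERNAL,cv2.CHAIN_APPROX_NONE); return max(cs,key=cv2.contourArea)
def ctr(c): M=cv2.moments(c); return M["m10"]/M["m00"],M["m01"]/M["m00"]
def obj(n,k,ra,rb,z):
    a,b=ctr(box(mask(S,k,ra))),ctr(box(mask(D,k,rb)))
    p,e=tri(a,b); print(n,np.round(a,1),np.round(b,1),"tri",p.round(4),"gap",round(e,4),"onz",onz(S,*a,z)[:2].round(4),onz(D,*b,z)[:2].round(4))
for n,k,ra,rb,z in [("red","red",(310,190,370,235),(245,170,290,205),.009),("green","green",(350,180,410,230),(240,150,285,190),.009),
 ("yellow","yellow",(365,215,430,270),(265,145,310,180),.009),("brass","brass",(90,280,130,320),(375,275,405,305),.013),
 ("coil","blue",(175,220,205,252),(303,240,330,270),.019),("orange","orange",(110,228,142,255),(322,285,348,308),.015)]:
    obj(n,k,ra,rb,z)
for n,a,b,z in [("bearing",(190,291),(362,246.5),.021),("foot stud top",(262,261),(331,204),.055),("nutsteel",(267,221),(290,217),.015)]:
    p,e=tri(a,b); print(n,p.round(4),round(e,4),onz(S,*a,z)[:2].round(4),onz(D,*b,z)[:2].round(4))
# caddy orientation from tray rects at floor
for k,r in [("red",(310,190,370,235)),("green",(350,180,410,230)),("yellow",(365,215,430,270))]:
    P=np.array([onz(S,*q[0],.012)[:2] for q in box(mask(S,k,r))],np.float32); print(k,cv2.minAreaRect(P))
for roi,c,o in [((90,180,440,320),S,"a"),((250,140,420,310),D,"b")]:
    u0,v0,u1,v1=roi; cv2.imwrite(f"pics/crop{o}.png",cv2.resize(c["color"][v0:v1,u0:u1,::-1],None,fx=min(800/(u1-u0),600/(v1-v0)),fy=min(800/(u1-u0),600/(v1-v0)),interpolation=cv2.INTER_CUBIC))
E
python3 m1.py
```

```text
red [339.2 211.5] [269.  185.7] tri [0.4775 0.1961 0.0077] gap 0.0029 onz [0.4796 0.1944] [0.4765 0.1964]
green [380. 205.] [259.4 169.2] tri [0.4822 0.2967 0.008 ] gap 0.0017 onz [0.4837 0.2955] [0.4816 0.2966]
yellow [394.4 240. ] [286.5 163.5] tri [0.5828 0.2923 0.0063] gap 0.0007 onz [0.584  0.2914] [0.5813 0.2883]
brass [109.8 302.3] [390.3 290.1] tri [ 0.5931 -0.3373  0.0121] gap 0.0004 onz [ 0.5934 -0.3368] [ 0.5926 -0.338 ]
coil [190.3 233.8] [316.7 255. ] tri [ 0.4719 -0.1563  0.0215] gap 0.004 onz [ 0.4686 -0.155 ] [ 0.4738 -0.1563]
orange [125.3 240.1] [335.1 295.4] tri [ 0.4528 -0.2985  0.0193] gap 0.0012 onz [ 0.4493 -0.2991] [ 0.455  -0.2963]
bearing [ 0.607  -0.1744  0.0137] 0.0022 [ 0.61  -0.173] [ 0.6031 -0.1812]
foot stud top [ 0.5923 -0.0159  0.0527] 0.0007 [ 0.5939 -0.0164] [ 0.5908 -0.0179]
nutsteel [0.4726 0.0206 0.0159] 0.0019 [0.4712 0.0214] [0.4733 0.0204]
red ((0.48031824827194214, 0.1943081170320511), (0.0897870883345604, 0.09530540555715561), 86.94871520996094)
green ((0.4841488003730774, 0.2945092022418976), (0.09376099705696106, 0.0982876718044281), 87.10848999023438)
yellow ((0.5824103951454163, 0.29107746481895447), (0.09169381856918335, 0.0901382565498352), 87.38356018066406)
```

View pics/cropa.png

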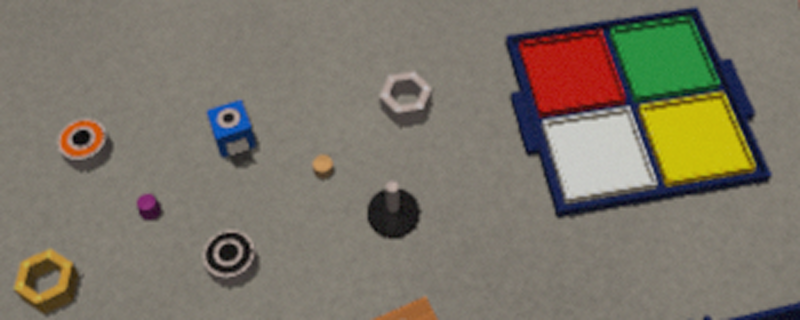

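The crop shows the brass nut and coil tilts clearly. Each part also has free space around it for the fingers.

```bash
cat >> h.py <<'E'
def go(x,y,z,yaw=None):
    """shift in tool axes and turn to world x,y,z with tool-y axis at yaw deg (mod 180)"""
    s=manip.state(); r=R.from_quat(s["tcp_rot"]); d=r.inv().apply(np.array([x,y,z])-s["tcp_pos"])
    ty=r.apply([0,1,0]); a=np.degrees(np.arctan2(ty[1],ty[0])); t=0
    if yaw is not None: t=-np.radians((yaw-a+90)%180-90)
    print("t",round(s["clock"],2),"tcp",s["tcp_pos"].round(4),"yaw",round(a,1),"j6",s["joints"][5].round(2),"shift",d.round(4),"turn",round(t,3))
E
python3 - <<'E'
from h import *
go(.593,-.337,.2,None); go(.592,-.016,.2); 
c=cap("wrist"); s=manip.state(); r=R.from_quat(s["tcp_rot"])
p,d=ray(c,280,210); print("cam in tool",r.inv().apply(p-s["tcp_pos"]).round(3),"centre dir in tool",(r.inv().apply(d)).round(3))
# hex corners & coil top face from scene
exec(open("m1.py").read().split("for n,k,ra")[0])
q=cv2.approxPolyDP(box(mask(S,"brass",(90,280,130,320))),3.5,True)[:,0]
print("nut",[onz(S,*u,.024)[:2].round(4).tolist() for u in q])
q=cv2.approxPolyDP(box(mask(S,"blue",(175,220,205,252))),2.5,True)[:,0]
print("coil",q.tolist(),[onz(S,*u,.038)[:2].round(4).tolist() for u in q])
E
```

```text
t 0.25 tcp [0.1684 0.6018 0.231 ] yaw 74.4 j6 -0.11 shift [-0.6619 -0.7897  0.0314] turn 0
t 0.25 tcp [0.1684 0.6018 0.231 ] yaw 74.4 j6 -0.11 shift [-0.5745 -0.4808  0.0312] turn 0
cam in tool [ 0.071  0.    -0.143] centre dir in tool [-0.296 -0.002  0.955]
nut [[0.5707, -0.3267], [0.5755, -0.3549], [0.5967, -0.361], [0.6284, -0.338], [0.6236, -0.3125], [0.607, -0.3079], [0.5859, -0.3111]]
coil [[195, 224], [181, 228], [187, 247], [188, 242], [195, 239], [200, 243]] [[0.4578, -0.1404], [0.4614, -0.1721], [0.5136, -0.165], [0.5015, -0.1614], [0.4973, -0.1456], [0.51, -0.1363]]
```

Emit:
{"method": "servo_tool", "body": {"rows": [[[1,-0.03,-0.025,0,0],[1,-0.08,-0.067,0,0],[1,-0.13,-0.109,0,0],[1,-0.18,-0.15,0,0],[1,-0.23,-0.192,0.005,0],[1,-0.28,-0.234,0.01,0],[1,-0.33,-0.276,0.02,0],[1,-0.38,-0.318,0.03,0]]]}}

```text
clock: 1.4
tcp_pos: [0.4381, 0.2085, 0.2045]
tcp_rot: [0.136, 0.991, 0.0, 0.0]
wrist_force: [0.3, 0.5, -0.4]
opening: 1.003
finger_force: 0.0
```

```bash
python3 -c "
from h import *
go(.592,-.016,.14,90)"
```

```text
t 1.4 tcp [0.4381 0.2085 0.2045] yaw 74.4 j6 -0.99 shift [-0.2087 -0.1748  0.0645] turn -0.273
```

Emit:
{"method": "servo_tool", "body": {"rows": [[[1,-0.045,-0.038,0.01,-0.1],[1,-0.09,-0.075,0.02,-0.2],[1,-0.14,-0.117,0.04,-0.273],[1,-0.18,-0.15,0.055,-0.273],[1,-0.195,-0.163,0.061,-0.273],[1,-0.195,-0.163,0.061,-0.273]]]}}

```text
clock: 2.15
tcp_pos: [0.5809, 0.0001, 0.1429]
tcp_rot: [0.001, 1.0, 0.0, -0.0]
wrist_force: [0.1, 1.0, -0.4]
opening: 1.002
finger_force: 0.0
```

```bash
python3 -c "
from h import *
cap('wrist','pics/w1.png')
go(.592,-.016,.14,90)"
```

```text
t 2.2 tcp [0.5805 0.0012 0.1433] yaw 90.0 j6 -1.68 shift [-0.0115 -0.0172  0.0033] turn -0.0
```

View pics/w1.png

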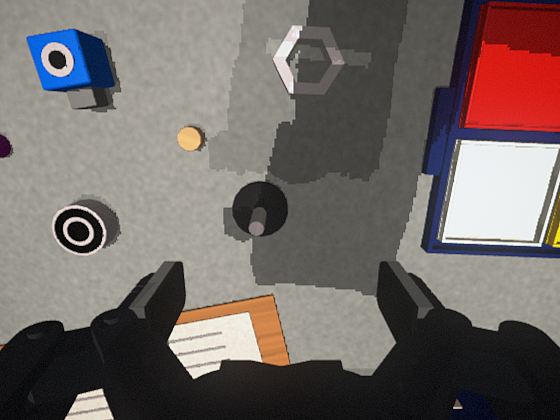

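The wrist view shows the foot's base at (260,210) and its stud top at (257,228). The bearing face is at (79,229), the coil disc at (57,60), the plug at (88,98) and the steel nut at (308,60).

```bash
python3 -c "
from h import *
c=cap('wrist')
for n,u,v,z in [('base',260,210,.006),('stud',257,228,.055),('bearing',79,229,.021),('coil',57.5,60,.038),('white mid',500,192,.012),('coilplugtip',85,103,.02)]:
    print(n,onz(c,u,v,z)[:2].round(4))
q=[(27,36),(80,30),(91,81),(38,90)]
P=[onz(c,u,v,.038)[:2] for u,v in q]; print(np.round(P,4).tolist())
go(.592,-.016,.14,90)"
```

```text
base [ 0.5958 -0.0175]
stud [ 0.5948 -0.0168]
bearing [ 0.6083 -0.173 ]
coil [ 0.4762 -0.1548]
white mid [0.5778 0.1903]
coilplugtip [ 0.5045 -0.1508]
[[0.4611, -0.1728], [0.4574, -0.1358], [0.49, -0.1337], [0.496, -0.1726]]
t 2.25 tcp [0.5803 0.0017 0.1437] yaw 90.0 j6 -1.68 shift [-0.0117 -0.0177  0.0037] turn 0.001
```

Emit:
{"method": "servo_tool", "body": {"rows": [[[0.2,-0.0147,-0.0187,0.02,0],[0.2,-0.0147,-0.0187,0.07,0],[0.2,-0.0147,-0.0187,0.105,0],[0.2,-0.0147,-0.0187,0.1225,0],[-1,-0.0147,-0.0187,0.1225,0],[-1,-0.0147,-0.0187,0.1225,0],[-1,-0.0147,-0.0187,0.1225,0],[-1,-0.0147,-0.0187,0.1225,0]]]}}

```text
clock: 3.25
tcp_pos: [0.5963, -0.0178, 0.0224]
tcp_rot: [-0.0, 1.0, -0.0, 0.001]
wrist_force: [0.1, 1.7, 7.7]
opening: 0.122
finger_force: 58.9
```

```bash
python3 -c "
from h import *
go(.5955,-.017,.021,90);print(manip.state()['opening'],manip.state()['finger_force'])"
```

```text
t 3.25 tcp [ 0.5963 -0.0178  0.0224] yaw 90.0 j6 -1.71 shift [0.0008 0.0008 0.0014] turn 0.0
0.12220469047237029 58.935792446136475
```

Emit:
{"method": "servo_tool", "body": {"rows": [[[-1,0,0,-0.03,0],[-1,0,0,-0.06,0],[-1,0.02,0.035,-0.06,0],[-1,0.046,0.083,-0.06,0],[-1,0.072,0.131,-0.06,0],[-1,0.098,0.178,-0.06,0],[-1,0.113,0.205,-0.06,0],[-1,0.118,0.213,-0.06,0]]]}}

```text
clock: 4.25
tcp_pos: [0.4769, 0.1963, 0.0815]
tcp_rot: [-0.001, 1.0, 0.0, 0.0]
wrist_force: [-0.3, -0.1, -2.0]
opening: 0.119
finger_force: 58.6
```

```bash
python3 -c "
from h import *
cap('wrist','pics/w2.png')
go(.478,.195,.0300,90);print(manip.state()['opening'],manip.state()['finger_force'])"
```

```text
t 4.3 tcp [0.4769 0.1963 0.0814] yaw 90.1 j6 -1.31 shift [-0.0011 -0.0013  0.0514] turn 0.002
0.11988411111613238 58.57592761516571
```

View pics/w2.png

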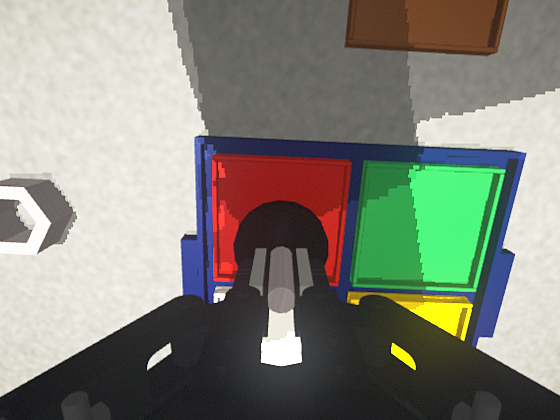

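The foot hangs upright over the red tray. The red tray spans about (212–349,157–283), and the steel nut at (25,215) has not moved.

Emit:
{"method": "servo_tool", "body": {"rows": [[[-1,0,0,0.025,0],[-1,0,0,0.042,0],[-1,0,0,0.05,0],[-1,0,0,0.0515,0],[-1,0,0,0.0515,0]]]}}

```text
clock: 4.92
tcp_pos: [0.478, 0.1948, 0.0298]
tcp_rot: [0.0, 1.0, 0.0, 0.0]
wrist_force: [0.0, 0.9, -1.6]
opening: 0.126
finger_force: 58.8
```

Emit:
{"method": "servo_tool", "body": {"rows": [[[-1,0,0,0.0008,0],[-0.4,0,0,0.0008,0],[0.2,0,0,0.0008,0],[0.2,0,0,0.0008,0],[0.2,0,0,-0.035,0],[0.4,0,0,-0.09,0],[0.4,0.02,-0.04,-0.11,0],[0.4,0.02,-0.09,-0.12,0]]]}}

```text
clock: 5.92
tcp_pos: [0.4568, 0.1047, 0.1507]
tcp_rot: [-0.001, 1.0, 0.0, 0.001]
wrist_force: [0.4, 0.3, -0.5]
opening: 0.698
finger_force: 0.0
```

```bash
python3 -c "
from h import *
go(.475,-.155,.12,96)"
```

```text
t 5.92 tcp [0.4568 0.1047 0.1507] yaw 90.1 j6 -1.49 shift [-0.0175 -0.2598  0.0307] turn -0.102
```

Emit:
{"method": "servo_tool", "body": {"rows": [[[0.5,-0.004,-0.05,0,-0.03],[0.5,-0.008,-0.1,0,-0.06],[0.5,-0.012,-0.15,0.01,-0.1],[0.5,-0.015,-0.2,0.02,-0.102],[0.5,-0.018,-0.24,0.03,-0.102],[0.5,-0.018,-0.257,0.03,-0.102],[0.5,-0.018,-0.26,0.03,-0.102]]]}}

```text
clock: 6.8
tcp_pos: [0.4755, -0.1552, 0.1195]
tcp_rot: [-0.05, 0.999, 0.0, -0.0]
wrist_force: [-1.1, 0.2, 0.4]
opening: 0.749
finger_force: 0.0
```

```bash
python3 -c "
from h import *
c=cap('wrist','pics/w3.png')
go(.475,-.155,.12,96)"
```

```text
t 6.85 tcp [ 0.4756 -0.1548  0.1196] yaw 95.8 j6 -2.12 shift [ 0.0006 -0.0001 -0.0004] turn -0.003
```

View pics/w3.png

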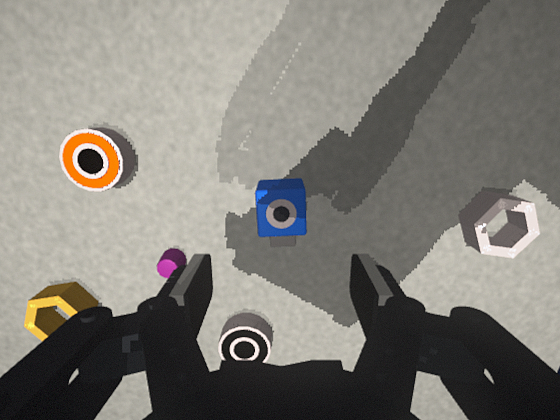

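The coil disc is at (281,214) and lies square between the fingers, with the plug at (284,240) pointing down the image. The bearing is at (244,347), and the steel nut and orange bearing are undisturbed.

```bash
python3 -c "
from h import *
c=cap('wrist')
print(onz(c,281.5,213.5,.038)[:2],onz(c,244,347,.021)[:2])
go(.475,-.155,.008,96)"
```

```text
[ 0.47633209 -0.15439336] [ 0.60822583 -0.17404667]
t 6.9 tcp [ 0.4756 -0.1543  0.1197] yaw 95.9 j6 -2.12 shift [ 0.0007 -0.0007  0.1117] turn -0.002
```

Emit:
{"method": "servo_tool", "body": {"rows": [[[0.5,0,0,0.03,0],[0.5,0,0,0.075,0],[0.5,0,0,0.105,0],[0.5,0,0,0.111,0],[-1,0,0,0.111,0],[-1,0,0,0.111,0],[-1,0,0,0.111,0],[-1,0,0,0.111,0]]]}}

```text
clock: 7.9
tcp_pos: [0.4762, -0.1549, 0.0098]
tcp_rot: [-0.051, 0.999, -0.0, 0.001]
wrist_force: [0.4, 4.1, 7.4]
opening: 0.417
finger_force: 60.0
```

```bash
python3 -c "
from h import *
go(.579,.191,.07,87)"
```

```text
t 7.9 tcp [ 0.4762 -0.1549  0.0098] yaw 95.9 j6 -2.12 shift [-0.1377  0.3335 -0.0602] turn 0.155
```

Emit:
{"method": "servo_tool", "body": {"rows": [[[-1,0,0,-0.03,0],[-1,0,0,-0.055,0],[-1,-0.018,0.044,-0.058,0.03],[-1,-0.041,0.1,-0.06,0.06],[-1,-0.065,0.157,-0.06,0.09],[-1,-0.088,0.213,-0.06,0.12],[-1,-0.112,0.27,-0.06,0.155],[-1,-0.13,0.315,-0.06,0.155]]]}}

```text
clock: 8.9
tcp_pos: [0.5733, 0.1742, 0.0693]
tcp_rot: [0.026, 1.0, 0.0, 0.001]
wrist_force: [0.6, -0.4, -2.1]
opening: 0.414
finger_force: 59.6
```

```bash
python3 -c "
from h import *
go(.579,.191,.0172,87);print(manip.state()['opening'],manip.state()['finger_force'])"
```

```text
t 8.9 tcp [0.5733 0.1742 0.0693] yaw 87.0 j6 -1.33 shift [-0.0048  0.017   0.0522] turn 0.0
0.41378935924713 59.623780846595764
```

Emit:
{"method": "servo_tool", "body": {"rows": [[[-1,-0.005,0.016,0.01,0],[-1,-0.005,0.017,0.035,0],[-1,-0.005,0.017,0.047,0],[-1,-0.005,0.017,0.051,0],[-1,-0.005,0.017,0.0522,0],[-1,-0.005,0.017,0.0522,0]]]}}

```text
clock: 9.65
tcp_pos: [0.5791, 0.188, 0.0169]
tcp_rot: [0.027, 1.0, 0.0, 0.001]
wrist_force: [-0.2, -0.3, -1.4]
opening: 0.415
finger_force: 59.6
```

```bash
python3 -c "
from h import *
go(.579,.191,.0168,87);c=cap('wrist','pics/w4.png')"
```

```text
t 9.65 tcp [0.5791 0.188  0.0169] yaw 86.9 j6 -1.31 shift [0.0003 0.003  0.0001] turn -0.001
```

View pics/w4.png

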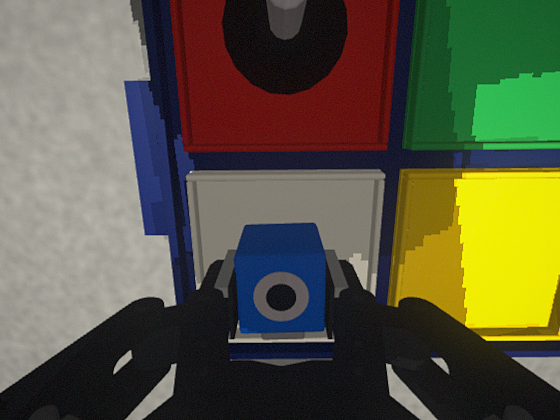

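The coil sits in the white tray, roughly centred, with the block at (281,275) and the tray spanning 190–385 columns. The foot stands upright in the red tray.

Emit:
{"method": "servo_tool", "body": {"rows": [[[-1,0,0,0.0006,0],[-0.2,0,0,0.0006,0],[0.4,0,0,0.0006,0],[0.4,0,0,0.0006,0],[0.4,0,0,-0.035,0],[0.4,0,0,-0.085,0],[0.4,-0.005,-0.04,-0.105,0],[0.5,-0.01,-0.09,-0.105,0]]]}}

```text
clock: 10.7
tcp_pos: [0.5847, 0.0978, 0.1231]
tcp_rot: [0.025, 1.0, 0.0, 0.002]
wrist_force: [0.6, -0.2, -1.3]
opening: 0.748
finger_force: 0.0
```

```bash
python3 -c "
from h import *
go(.608,-.174,.11,87)"
```

```text
t 10.7 tcp [0.5847 0.0978 0.1231] yaw 87.1 j6 -1.47 shift [-0.037  -0.2703  0.0131] turn 0.002
```

Emit:
{"method": "servo_tool", "body": {"rows": [[[0.7,-0.008,-0.055,0,0],[0.7,-0.016,-0.11,0.003,0],[0.7,-0.024,-0.165,0.006,0],[0.7,-0.031,-0.215,0.01,0],[0.7,-0.036,-0.25,0.013,0],[0.7,-0.037,-0.266,0.013,0],[0.7,-0.037,-0.27,0.013,0]]]}}

```text
clock: 11.58
tcp_pos: [0.6065, -0.1737, 0.1081]
tcp_rot: [0.027, 1.0, 0.0, -0.0]
wrist_force: [0.1, 0.0, -0.1]
opening: 0.848
finger_force: 0.0
```

```bash
python3 -c "
from h import *
c=cap('wrist','pics/w5.png')
go(.608,-.174,.006,87)"
```

```text
t 11.62 tcp [ 0.6066 -0.1734  0.1082] yaw 87.0 j6 -1.9 shift [-0.0015 -0.0005  0.1022] turn -0.001
```

View pics/w5.png

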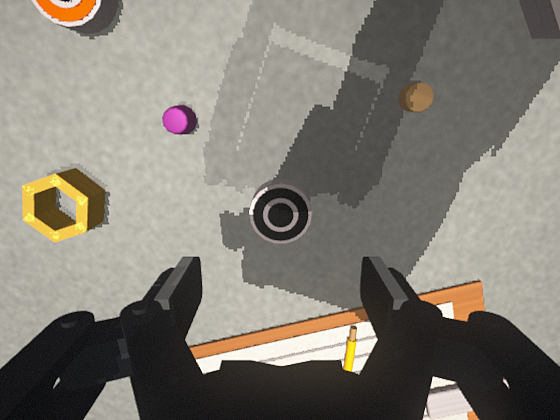

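The bearing's black seal is centred at (280,214) between the fingers. The brass nut's top face centre is at (55,208), with corners straight up and down the image. Its flats are therefore nearly square to the finger line already.

```bash
python3 -c "
from h import *
c=cap('wrist')
print(onz(c,280.5,214,.021)[:2],onz(c,55.5,208,.024)[:2])
P=np.array([onz(c,u,v,.024)[:2] for u,v in [(56,173),(24,186),(22,222),(57,242),(88,228),(87,190)]])
m=P.mean(0);d=P-m;print(m.round(4),np.linalg.norm(d,axis=1).round(4),(np.degrees(np.arctan2(d[:,1],d[:,0]))%60).round(1))
go(.608,-.174,.006,87)"
```

```text
[ 0.60951191 -0.1738467 ] [ 0.59535831 -0.33636318]
[ 0.5949 -0.3361] [0.0258 0.0251 0.0292 0.0274 0.0261 0.028 ] [45.5 47.7 49.5 47.9 49.5 54.5]
t 11.68 tcp [ 0.6066 -0.1728  0.1083] yaw 87.0 j6 -1.9 shift [-0.0015 -0.0011  0.1023] turn 0.0
```

Emit:
{"method": "servo_tool", "body": {"rows": [[[0.6,-0.002,-0.001,0.03,0],[0.6,-0.002,-0.001,0.075,0],[0.6,-0.002,-0.001,0.098,0],[0.6,-0.002,-0.001,0.103,0],[-1,-0.002,-0.001,0.103,0],[-1,-0.002,-0.001,0.103,0],[-1,-0.002,-0.001,0.103,0],[-1,-0.002,-0.001,0.103,0]]]}}

```text
clock: 12.68
tcp_pos: [0.6093, -0.1746, 0.0066]
tcp_rot: [0.026, 1.0, -0.0, 0.001]
wrist_force: [-0.2, 2.4, 6.8]
opening: 0.525
finger_force: 62.0
```

```bash
python3 -c "
from h import *
go(.583,.292,.07,87)"
```

```text
t 12.68 tcp [ 0.6093 -0.1746  0.0066] yaw 87.0 j6 -1.9 shift [ 0.0507  0.4645 -0.0636] turn -0.0
```

Emit:
{"method": "servo_tool", "body": {"rows": [[[-1,0,0,-0.03,0],[-1,0,0,-0.065,0],[-1,0.005,0.045,-0.07,0],[-1,0.01,0.1,-0.07,0],[-1,0.016,0.155,-0.07,0],[-1,0.022,0.21,-0.07,0],[-1,0.028,0.265,-0.07,0],[-1,0.034,0.32,-0.07,0]]]}}

```text
clock: 13.68
tcp_pos: [0.5913, 0.1484, 0.0757]
tcp_rot: [0.026, 1.0, 0.0, 0.0]
wrist_force: [0.7, -0.2, -0.9]
opening: 0.516
finger_force: 61.9
```

Emit:
{"method": "servo_tool", "body": {"rows": [[[-1,0.006,0.055,0,0],[-1,0.012,0.11,0,0],[-1,0.016,0.14,0,0],[-1,0.017,0.144,0.01,0],[-1,0.017,0.144,0.04,0],[-1,0.017,0.144,0.055,0],[-1,0.017,0.144,0.06,0],[-1,0.017,0.144,0.06,0]]]}}

```text
clock: 14.68
tcp_pos: [0.5824, 0.2909, 0.0154]
tcp_rot: [0.027, 1.0, 0.0, 0.0]
wrist_force: [-0.2, 0.8, -1.6]
opening: 0.522
finger_force: 61.9
```

```bash
python3 -c "
from h import *
go(.583,.292,.0136,87);c=cap('wrist','pics/w6.png')"
```

```text
t 14.68 tcp [0.5824 0.2909 0.0154] yaw 86.9 j6 -1.16 shift [-0.0005  0.0011  0.0018] turn -0.001
```

View pics/w6.png

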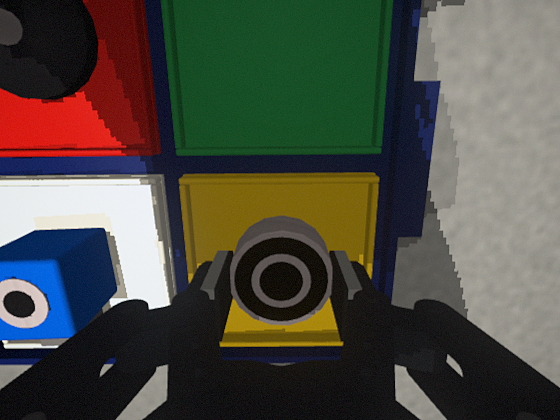

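The bearing is centred over the yellow tray at (281,278), with the tray spanning 180–378. The coil and foot still stand upright.

Emit:
{"method": "servo_tool", "body": {"rows": [[[-1,0,0,0.002,0],[-1,0,0,0.002,0],[0.1,0,0,0.002,0],[0.4,0,0,0.002,0],[0.4,0,0,0.002,0],[0.4,0,0,-0.04,0],[0.4,0,0,-0.1,0],[0.4,0,-0.03,-0.11,0]]]}}

```text
clock: 15.72
tcp_pos: [0.5819, 0.2628, 0.1293]
tcp_rot: [0.025, 1.0, 0.001, 0.003]
wrist_force: [0.4, -0.9, -0.1]
opening: 0.701
finger_force: 0.0
```

```bash
python3 -c "
from h import *
go(.595,-.336,.11,79)"
```

```text
t 15.72 tcp [0.5819 0.2628 0.1293] yaw 87.1 j6 -1.2 shift [-0.0433 -0.5975  0.018 ] turn 0.141
```

Emit:
{"method": "servo_tool", "body": {"rows": [[[0.7,-0.003,-0.05,0,0],[0.7,-0.007,-0.11,0,0],[0.7,-0.012,-0.17,0,0],[0.7,-0.016,-0.23,0,0.03],[0.7,-0.021,-0.29,0,0.06],[0.7,-0.025,-0.35,0.005,0.09],[0.7,-0.03,-0.41,0.01,0.12],[0.7,-0.034,-0.47,0.015,0.14]]]}}

```text
clock: 16.73
tcp_pos: [0.5896, -0.2118, 0.1102]
tcp_rot: [0.097, 0.995, -0.0, 0.0]
wrist_force: [1.5, 0.2, -0.2]
opening: 0.848
finger_force: 0.0
```

```bash
python3 -c "
from h import *
go(.595,-.336,.11,79)"
```

```text
t 16.73 tcp [ 0.5896 -0.2118  0.1102] yaw 78.9 j6 -1.83 shift [-0.0292 -0.1209  0.0002] turn -0.002
```

Emit:
{"method": "servo_tool", "body": {"rows": [[[0.7,-0.012,-0.05,0,0],[0.7,-0.024,-0.1,0,0],[0.7,-0.029,-0.118,0,0],[0.7,-0.029,-0.12,0,0],[0.7,-0.029,-0.12,0,0]]]}}

```text
clock: 17.35
tcp_pos: [0.5952, -0.3317, 0.1101]
tcp_rot: [0.096, 0.995, 0.0, -0.0]
wrist_force: [-0.2, -0.0, 0.4]
opening: 0.849
finger_force: 0.0
```

```bash
python3 -c "
from h import *
c=cap('wrist','pics/w7.png')
m=cv2.inRange(cv2.cvtColor(c['color'],cv2.COLOR_RGB2HSV),np.array([18,110,130]),np.array([32,255,255]));m[:120]=0;m[300:]=0;m[:,:200]=0;m[:,360:]=0
cs=cv2.findContours(m,cv2.RETR_EXTERNAL,cv2.CHAIN_APPROX_NONE)[0];k=max(cs,key=cv2.contourArea);print(cv2.boundingRect(k),cv2.approxPolyDP(k,5,True)[:,0].tolist())
go(.595,-.336,.006,79)"
```

```text
(242, 177, 63, 69) [[276, 177], [243, 193], [242, 227], [270, 245], [303, 231], [304, 208], [294, 210], [292, 226], [273, 235], [252, 222], [253, 201]]
t 17.4 tcp [ 0.5953 -0.3315  0.1102] yaw 79.0 j6 -1.98 shift [-0.0006 -0.0045  0.1042] turn 0.001
```

View pics/w7.png

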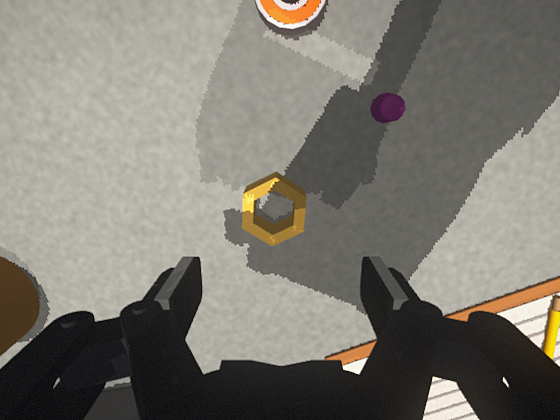

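The brass nut is at about (274,211) with its left and right flats near vertical, square to the fingers. The orange bearing is clear above at (290,5).

```bash
python3 -c "
from h import *
c=cap('wrist')
P=np.array([onz(c,u,v,.024)[:2] for u,v in [(276,177),(243,193),(242,227),(271,245),(303,231),(306,193)]])
m=P.mean(0);d=P-m;print(m.round(4),np.linalg.norm(d,axis=1).round(4),((np.degrees(np.arctan2(d[:,1],d[:,0]))+30)%60).round(1))
go(*m,.006,77)"
```

```text
[ 0.5951 -0.3368] [0.0258 0.026  0.0264 0.0266 0.0267 0.0274] [14.7 16.4 16.2 14.6 14.3 19.8]
t 17.45 tcp [ 0.5954 -0.3315  0.1103] yaw 79.0 j6 -1.98 shift [-0.0007 -0.0053  0.1043] turn 0.036
```

Emit:
{"method": "servo_tool", "body": {"rows": [[[0.6,-0.001,-0.005,0.03,0.05],[0.6,-0.001,-0.005,0.075,0.05],[0.6,-0.001,-0.005,0.1,0.05],[0.6,-0.001,-0.005,0.105,0.05],[-1,-0.001,-0.005,0.105,0.05],[-1,-0.001,-0.005,0.105,0.05],[-1,-0.001,-0.005,0.105,0.05],[-1,-0.001,-0.005,0.105,0.05]]]}}

```text
clock: 18.45
tcp_pos: [0.5959, -0.3383, 0.0067]
tcp_rot: [0.121, 0.993, -0.0, 0.001]
wrist_force: [-0.9, 2.6, 7.3]
opening: 0.521
finger_force: 63.6
```

```bash
python3 -c "
from h import *
go(.482,.296,.08,87);print(manip.state()['opening'],manip.state()['finger_force'])
go(.57,.04,.08,87)"
```

```text
t 18.45 tcp [ 0.5959 -0.3383  0.0067] yaw 76.1 j6 -1.94 shift [ 0.2628  0.5883 -0.0741] turn -0.19
0.5213274353627333 63.575313091278076
t 18.45 tcp [ 0.5959 -0.3383  0.0067] yaw 76.1 j6 -1.94 shift [ 0.1159  0.361  -0.0737] turn -0.19
```

Emit:
{"method": "servo_tool", "body": {"rows": [[[-1,0,0,-0.03,0],[-1,0,0,-0.065,0],[-1,0.012,0.033,-0.07,-0.03],[-1,0.032,0.085,-0.07,-0.06],[-1,0.052,0.138,-0.07,-0.1],[-1,0.072,0.191,-0.07,-0.13],[-1,0.092,0.244,-0.07,-0.16],[-1,0.11,0.294,-0.07,-0.19]]]}}

```text
clock: 19.45
tcp_pos: [0.5587, -0.0246, 0.0756]
tcp_rot: [0.026, 1.0, -0.0, 0.0]
wrist_force: [1.9, 1.0, -3.2]
opening: 0.523
finger_force: 62.5
```

```bash
python3 -c "
from h import *
print(manip.state()['opening'],manip.state()['finger_force'])
go(.535,.19,.077,87);go(.482,.296,.0137,87)"
```

```text
0.5225204811612395 62.46351957321167
t 19.45 tcp [ 0.5587 -0.0246  0.0756] yaw 87.0 j6 -1.68 shift [ 0.0348  0.2131 -0.0014] turn 0.001
t 19.45 tcp [ 0.5587 -0.0246  0.0756] yaw 87.0 j6 -1.68 shift [0.0932 0.3162 0.0618] turn 0.001
```

Emit:
{"method": "servo_tool", "body": {"rows": [[[-1,0.007,0.045,-0.001,0],[-1,0.015,0.095,-0.001,0],[-1,0.024,0.15,-0.001,0],[-1,0.034,0.205,-0.001,0],[-1,0.06,0.25,-0.001,0],[-1,0.085,0.29,-0.001,0],[-1,0.092,0.305,-0.001,0],[-1,0.092,0.305,-0.001,0]]]}}

```text
clock: 20.45
tcp_pos: [0.4832, 0.2837, 0.0764]
tcp_rot: [0.026, 1.0, 0.0, 0.0]
wrist_force: [0.6, -0.1, -3.3]
opening: 0.523
finger_force: 62.5
```

```bash
python3 -c "
from h import *
go(.482,.296,.0137,87);c=cap('wrist','pics/w8.png')"
```

```text
t 20.45 tcp [0.4832 0.2837 0.0764] yaw 87.1 j6 -1.11 shift [0.0019 0.0122 0.0627] turn 0.001
```

View pics/w8.png

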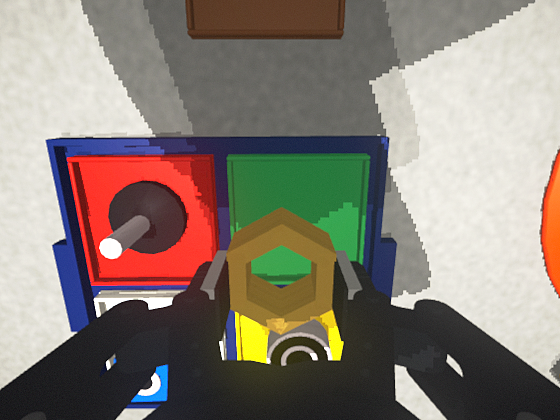

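The nut is held level over the green tray, which spans 228–368 columns and 155–285 rows. The foot is upright in the red tray, and the coil and bearing stand in theirs. The tool still has about 12 mm to go in +y.

Emit:
{"method": "servo_tool", "body": {"rows": [[[-1,0.002,0.012,0.01,0],[-1,0.002,0.012,0.035,0],[-1,0.002,0.012,0.055,0],[-1,0.002,0.012,0.061,0],[-1,0.002,0.012,0.0627,0],[-1,0.002,0.012,0.0632,0],[-1,0.002,0.012,0.0632,0]]]}}

```text
clock: 21.38
tcp_pos: [0.4821, 0.2948, 0.0136]
tcp_rot: [0.027, 1.0, -0.0, -0.0]
wrist_force: [-3.3, -3.3, 5.0]
opening: 0.523
finger_force: 63.3
```

Emit:
{"method": "servo_tool", "body": {"rows": [[[0.1,0,0,0,0],[0.4,0,0,0,0],[0.4,0,0,0,0],[0.4,0,0,-0.03,0],[0.4,0,0,-0.08,0],[0.4,0,0,-0.14,0],[0.4,-0.03,0.03,-0.2,0],[0.4,-0.06,0.08,-0.22,0]]]}}

```text
clock: 22.38
tcp_pos: [0.543, 0.366, 0.2339]
tcp_rot: [0.027, 1.0, 0.001, 0.002]
wrist_force: [0.5, 0.9, -1.3]
opening: 0.698
finger_force: 0.0
```

```bash
python3 -c "
from h import *
c=cap('scene');d=cap('side')
a=cv2.resize(c['color'][180:320,90:440,::-1],(800,320));b=cv2.resize(d['color'][140:230,210:390,::-1],(560,280))
o=np.zeros((600,800,3),np.uint8);o[:320]=a;o[320:,:560]=b;cv2.imwrite('pics/end.png',o);go(.5,.3,.2)"
```

```text
t 22.48 tcp [0.5448 0.3693 0.2329] yaw 87.0 j6 -1.02 shift [ 0.0413 -0.0717  0.0324] turn 0
```

View pics/end.png

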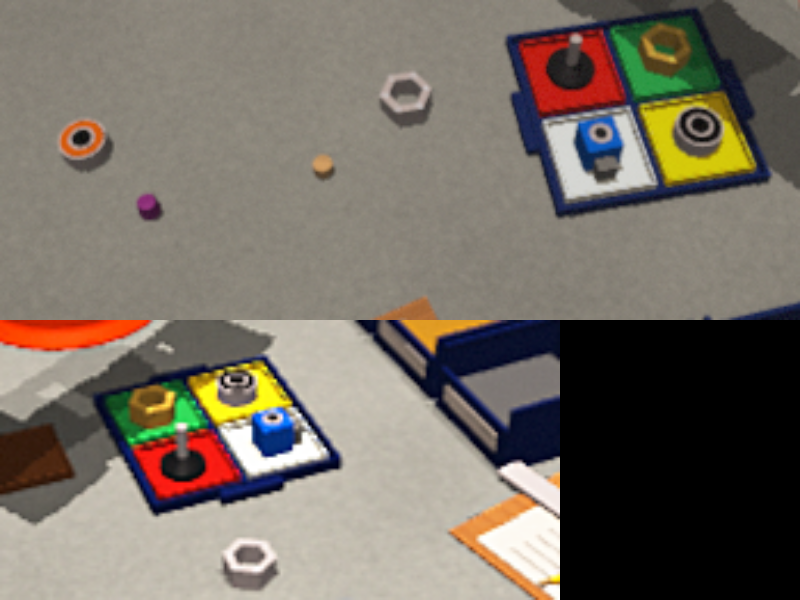

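All four parts stand upright near the centres of their own trays. The look-alikes are where they started, at (405,97) and (82,140) in the crop. I'm handing the job in.

```bash
python3 -c "
from station import manip
print(manip.sign_off())"
```

```text
the job is handed in; nothing more can be done
None
```

The job is handed in at about 22 s of the 109 s allowed: by the last pictures, all four kit parts stand upright near the centres of their own trays and neither look-alike has moved; the hand-in gave no verdict.

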